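# Put away the biscuit rings that fit the slant-front case and shut it

## Robot

A 6-joint arm with a two-finger parallel gripper is mounted at the origin on a cart in front of the work surface, level with it; the furniture and walls round the work are solid. World frame = base frame: x ahead of the robot, y to its left, z up, the work surface at z = 0. Lengths are in m, angles in rad, forces in N, time in s.
With the tool pointing down it reaches from about 0.35 to 0.775 m from the base axis. Payload 7.3 kg.
Tool frame: the origin (TCP) lies at the very end of the fingers, on their centre line; the grasp point (between the pads) lies 19 mm behind it; z points along the fingers, y is the line along which they close (so a half turn about z gives the same grasp; the last joint's range is limited). The gripper opens to 92 mm and grips with 3 to 60 N. Pads are 19 mm wide; open, the fingers measure 130 mm over their backs; the gripper's body (75 mm by 190 mm) begins 47 mm behind the grasp point.
Start: joints at [0.986, 0.342, 1.524, -0, 1.275, -0.146], TCP at [0.223, 0.475, 0.227] pointing down, gripper open.
Joint ranges: [-2.53, 2.53], [-0.77, 2.02], [0.04, 2.7], [-1, 4.14], [0.28, 2.66], [-3.11, 3.11]. Speed limits (rad/s): [2.57, 2.57, 3.14, 3.14, 3.14, 3.14].

## Interface

Orientations are given as [roll, pitch, yaw] about the fixed x, y, z axes, in that order (R = Rz(yaw) Ry(pitch) Rx(roll)).
In Python, from cell import robot, read_camera, get_calibration gives the robot as it stands. The module is installed in compiled form; this text tells all that it offers.
- The arm moves only by the tool send_rows, never from a script. Its argument "plan" is a list of rows, each a list of 2 entries, a list of its own where there are three numbers: the shift along the tool's x, y, z as a fraction of full scale, then the turn, a rotation vector about the tool's x, y, z as a fraction of full scale. A call has exactly 10 rows; each row shifts and turns the commanded pose from where the row before left it, along the tool's axes as they then stand; what a row does not reach is not made up. Full scale, the value 1, is 0.025 m for a shift and 90 degrees for a turn. A row lasts 1/8 s, in which the tool goes at most 62.5 mm and 10.7 degrees, less where a joint would pass 70% of its speed; a pose out of reach is approached as far as the arm can. A call with a number of a shift or a turn outside -1 to 1 is refused whole. A call with a gripper value outside its range is refused whole. "gripper" is the opening, from -1 (shut) to 1 (fully open), so that 0 is half open, set as the call begins (left out, the last holds). The fingers move at their own pace and stop on an object; "force" is the grip in N (left out, the last holds). Time passes only in rows, so rows that do not move let the fingers close, or fill a call up. It gives the time, the measured TCP pose, the force, the opening and the grip force at its end, in the units of the state.
- robot.observe(): the state, without advancing time (a new reading comes with each control period).
- read_camera(name): name is "scene" or "top"; returns (picture, depth): 400x640x3 uint8, blue, green, red; 400x640 float32, m along the optical axis (not along the pixel's ray), 0 where there is no reading.
- get_calibration(name): a dict with "intrinsics" (3x3 intrinsics, pixels), "rvec" (rotation vector, rad) and "tvec" (3), from world to camera coordinates, as OpenCV has them. Camera axes: x right, y down, z forward; pixel columns grow to the right and rows downward; lengths in m; the calibration is good to about 2 mm. A picture is of the moment at which its call begins. get_calibration takes no time and is no camera call.
- robot.hand_in(): hands the job in; it is judged then, once.
The state is a dict: "time": time; "qpos": joint angles; "qvel": joint speeds; "joint_efforts": joint torques, N m; "tool_pos": TCP position; "tool_rot": TCP orientation; "contact_force": force on the tool from outside, world axes, zero at the start; "torque": the same for the moment, N m; "opening": finger opening in m; "grip_force": force on a finger pad.
Only numpy, scipy, OpenCV 4.12 (cv2) and the standard library are available. Lean on these libraries where they do the work, as an engineer would, in place of code of your own. Each camera call takes 0.05 s, during which the arm holds its last target. There are 200 camera calls.

## Task

Find out which of the three loose tin biscuit rings fit through the mouth of the little slant-front wooden case, and put those away in it, slid right inside and lying flat; a ring that is too wide stays out, lying flat on the worktop. Then swing the case's fall front up and over until it is shut. Leave the other things standing where they are.

Things in the scene. Friction and masses are not known exactly. Their poses are not given: they have to be found in the camera images.
- ring_a: one of three plain round tin biscuit rings, open above and below, thin-walled, about 140 g. The three measure 54, 62 and 70 mm across the outside and are 23 to 25 mm high; which of the names has which width is not told. Origin: centre of the underside, z up. Starts lying flat on the worktop (z = 0)
- ring_b: one of three plain round tin biscuit rings, open above and below, thin-walled, about 140 g. The three measure 54, 62 and 70 mm across the outside and are 23 to 25 mm high; which of the names has which width is not told. Origin: centre of the underside, z up. Starts lying flat on the worktop (z = 0)
- ring_c: one of three plain round tin biscuit rings, open above and below, thin-walled, about 140 g. The three measure 54, 62 and 70 mm across the outside and are 23 to 25 mm high; which of the names has which width is not told. Origin: centre of the underside, z up. Starts lying flat on the worktop (z = 0)
- ring_case: small wooden case with a sloping front, fixed on the worktop: 92 mm wide, 175 deep, 84 high. Origin: at worktop height below the middle of its sill; x points into the case, away from the robot, y to its left, z up. Its lane, 64.5 mm wide, begins between two upright jambs at x = 38 mm and ends at the back, x = 168 mm; it holds two rings one behind the other. Floor level with the sill
- case_mouth (a point): middle of the sill: case frame (0, 0, 24 mm). Before the jambs the outer walls stand 78 mm apart; their front edges rise from the sill at 35 degrees to the roof (x = 76 to the back, z = 77 to 84 mm; notched to x = 107 in the middle 48 mm; a match box lies on it). A ring is clear of the shut front when its rearmost point is at x = 37 mm or more. A 70 mm ring jams on the jambs with its centre at x = 24 mm
- fall_front (a joint): the case's fall front, a 120 g board hinged on the sill at x = 0, z = 24 mm. 0 = open: it lies level before the sill as an apron flush with the lane's floor, from x = 0 to -60 mm. 1.57 = upright, 2.531 = shut on the slope. The hinge is free, slightly damped: it balances at about 1.68; below that it falls open, beyond it falls shut by its weight
- front_rail (a point): middle of the round rail (14 mm thick, 92 mm long along y) at the fall front's free edge; behind it a hand slot 36 mm long, 67 mm wide in y. At joint angle q the rail's centre is at case x = -104 cos q - 7 sin q, z = 24 + 104 sin q - 7 cos q (mm): 17 mm above the worktop when open
- scale_weight: bystander: brass scale weight with a knob, 29 mm across, 36 mm high; origin under its centre
- egg_cup: bystander: white egg cup, 46 mm across, 59 mm high; origin under its centre
- pepper_shaker: bystander: tin pepper shaker, 46 mm across, 82 mm high; origin under its centre
- pitcher_pump: the fixed pump to the left of the work. In its frame (x away from the robot, y left, turned 15 degrees to the left): foot plate x -32 to 148, y -167 to 37, 26 mm high; barrel round (60, -67), radius 65, up to 435 mm; its long lever runs down from (24, -67, 592) to a grip at x -192 to -130, y -79 to -44, z 0 to 146 mm
- brown_jug: the fixed big stoneware jug to the right of the work. In its frame (turned 15 degrees to the left): round body of radius 145 mm about (35, 0), 494 mm high, with side handles (x 20 to 49) that reach y +/-173 at 376 to 496 mm; its tap sticks out to the front to x = -181 at y = 0 (its key y +/-27), up to 80 mm high
Things that resemble listed ones, but are neither listed nor needed, are in the scene too. What is shaped like the ring_c but pink is not meant.

How it is judged:
At the end, for the whole second after the job is handed in: The rings that pass the 64.5 mm mouth (54 and 62 mm) lie flat in the case's lane, the 70 mm ring lies flat on the worktop, all at rest, and the fall front is shut (within 4 degrees). No bystander has moved more than 40 mm or been knocked over (x of ring_a in the frame of ring_case between 0.055 and 0.155 m and y of ring_a in the frame of ring_case between -0.012 and 0.012 m and height (world z) of each of ring_a, ring_c below 0.032 m and angle between each of ring_a, ring_c's own z axis and vertical below 0.12 rad and x of ring_c in the frame of ring_case between 0.055 and 0.155 m and y of ring_c in the frame of ring_case between -0.012 and 0.012 m and value of joint fall_front above 2.46 rad and height (world z) of ring_b between -0.004 and 0.006 m and angle between ring_b's own z axis and vertical below 0.1 rad and linear speed of each of ring_a, ring_b, ring_c below 0.02 m/s); the robot touches nothing.
It fails at once if a bystander (scale weight, egg cup, pepper shaker) is moved more than 40 mm or knocked over ((distance of scale_weight from where it was at the start of the episode above 0.04 m or angle between scale_weight's own z axis and vertical above 0.5 rad) or (distance of egg_cup from where it was at the start of the episode above 0.04 m or angle between egg_cup's own z axis and vertical above 0.5 rad) or (distance of pepper_shaker from where it was at the start of the episode above 0.04 m or angle between pepper_shaker's own z axis and vertical above 0.5 rad)).
It also fails if it takes over 72 s, if anything falls off the work surface, if the arm or the gripper's body presses on something with over 40 N, if the wrist force passes 120 N, or if a joint passes its speed limit or range.

## Working session

There is one attempt and no reset: what is moved stays moved. The work goes in short steps, Python scripts to look and compute and a tool call to move; the robot and the scene stay as the last step left them, time stands still between calls to the robot, and variables do not carry over. Pictures are saved under pics/ and viewed, at most 10 in all, crops included, and the job is handed in when it is done.

Besides the shell and the picture viewer there is one more tool, called by a JSON object that holds its "fn" and its "kwargs", one argument or row to a line. send_rows: Moves the arm, as the interface text tells. Shift numbers are shares of 0.025 m and turn numbers shares of 90 degrees, none past 1 either way. Its arguments: {"type":"object","properties":{"plan":{"type":"array"},"gripper":{"type":"number"},"force":{"type":"number"}},"required":["plan"]}

```bash
mkdir -p pics; cat > h.py <<'E'
import numpy as np, cv2
from cell import robot, read_camera, get_calibration
def cal(n):
    c=get_calibration(n); K=np.array(c["intrinsics"]); R=cv2.Rodrigues(np.array(c["rvec"],float))[0]; t=np.array(c["tvec"],float).ravel()
    return K,R,t
def cloud(n,depth):
    K,R,t=cal(n); v,u=np.mgrid[0:400,0:640]
    p=np.stack([(u-K[0,2])/K[0,0]*depth,(v-K[1,2])/K[1,1]*depth,depth],-1)
    return (p-t)@R
def proj(n,P):
    K,R,t=cal(n); q=(R@np.array(P,float).T).T+t; q=q@K.T; return q[...,:2]/q[...,2:]
E
python3 - <<'E'
from h import *
for n in("scene","top"):
    im,d=read_camera(n); cv2.imwrite(f"pics/{n}0.png",im); np.save(f"{n}0.npy",d)
    K,R,t=cal(n); print(n,K[0,0],-R.T@t,R[2])
print(robot.observe())
E
```

```text
scene 384.12137665294523 [-0.16407245  0.33501909  0.48079537] [ 0.75618374 -0.46482761 -0.46056643]
top 394.55921089937345 [ 0.4170016  -0.1398225   1.23995796] [ 0.14430436  0.00214106 -0.98953103]
{'time': 0.1, 'qpos': array([ 9.85981707e-01,  3.42658120e-01,  1.52493165e+00, -3.32188317e-05,
        1.27540367e+00, -1.46004496e-01]), 'qvel': array([ 0.00143963, -0.00400966, -0.00119944, -0.00065232,  0.00049281,
        0.0010989 ]), 'joint_efforts': array([ 8.89372368e-04, -4.32004023e+01, -2.44695729e+01,  7.18960888e-02,
        5.26851194e-02, -3.14996976e-05]), 'tool_pos': array([0.2228372 , 0.47495196, 0.22610828]), 'tool_rot': array([-3.14020215e+00, -1.72366901e-04,  2.70279210e+00]), 'contact_force': array([0.42924719, 1.0051532 , 0.39417101]), 'torque': array([-0.01903273,  0.02768514, -0.01694168]), 'grip_force': 0.0, 'opening': 0.09176477973461172}
```

View pics/scene0.png

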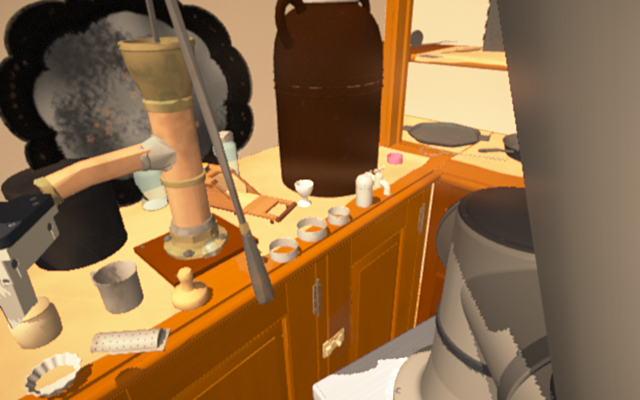

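View pics/top0.png

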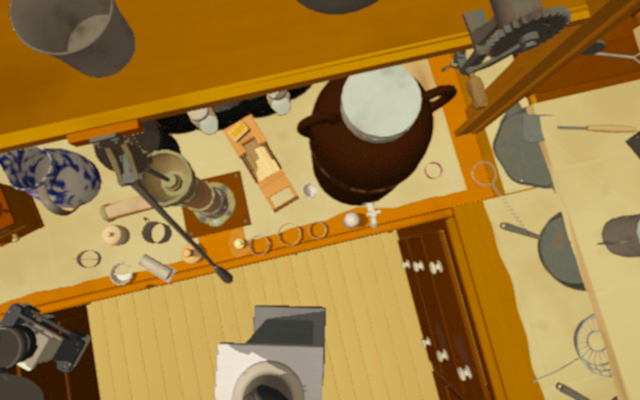

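The top view shows three grey rings at about (260,244), (290,234) and (319,229). The scale weight is at (239,244), the egg cup at (310,190), the pepper shaker at (351,219) and the case at (265,165). Lookalikes are the pink ring (433,170), the fluted cutter (89,258) and the ring near (485,173). I'll take a close crop and measure.

```bash
python3 - <<'E'
from h import *
im=cv2.imread("pics/top0.png"); d=np.load("top0.npy"); P=cloud("top",d)
cv2.imwrite("pics/crop1.png",cv2.resize(im[100:260,200:380],None,fx=4,fy=3.75,interpolation=cv2.INTER_CUBIC)[:600])
for n,(u,v,r) in dict(left=(260,244,15),mid=(290,234,16),right=(319,229,14),pep=(351,219,10),wt=(239,244,9),egg=(310,190,10)).items():
    s=P[v-r:v+r,u-r:u+r].reshape(-1,3); m=s[:,2]>0.012; q=s[m]
    top=q[q[:,2]>q[:,2].max()-0.012] if n in("left","mid","right") else q
    (c),rad=cv2.minEnclosingCircle(top[:,:2].astype(np.float32))
    print(n,len(q),np.round(c,4),round(rad*2000,1),q[:,2].max(),q.min(0).round(3),q.max(0).round(3))
K,R,t=cal("top")
# case corners and surfaces
for (u,v) in [(285,197),(275,203),(297,199),(270,187),(262,165),(240,130),(250,160),(290,185),(272,145),(265,150)]:
    print((u,v),P[v,u].round(4))
E
```

```text
left 43 [ 0.417  -0.1398] 0.2 1.2399579554539764 [ 0.417 -0.14   0.012] [0.479 0.077 1.24 ]
mid 41 [ 0.417  -0.1398] 0.2 1.2399579554539764 [ 0.417 -0.14   0.013] [ 0.519 -0.009  1.24 ]
right 30 [ 0.417  -0.1398] 0.2 1.2399579554539764 [ 0.417 -0.156  0.016] [ 0.527 -0.104  1.24 ]
pep 200 [ 0.4853 -0.1903] 170.1 1.2399579554539764 [ 0.417 -0.253  0.014] [ 0.554 -0.14   1.24 ]
wt 76 [ 0.436  -0.0087] 265.2 1.2399579554539764 [ 0.417 -0.14   0.014] [0.465 0.122 1.24 ]
egg 191 [ 0.5341 -0.1334] 234.7 1.2399579554539764 [ 0.417 -0.14   0.013] [ 0.651 -0.082  1.24 ]
(285, 197) [ 0.6029 -0.0263 -0.0016]
(275, 203) [0.5822 0.0042 0.0014]
(297, 199) [ 0.5951 -0.0658  0.0152]
(270, 187) [0.6297 0.0199 0.0213]
(262, 165) [0.6992 0.0484 0.0222]
(240, 130) [0.786  0.1075 0.1012]
(250, 160) [0.7143 0.0872 0.0221]
(290, 185) [ 0.637  -0.0429  0.0266]
(272, 145) [ 7.717e-01  2.290e-02 -3.000e-04]
(265, 150) [0.7482 0.0413 0.0226]
```

View pics/crop1.png

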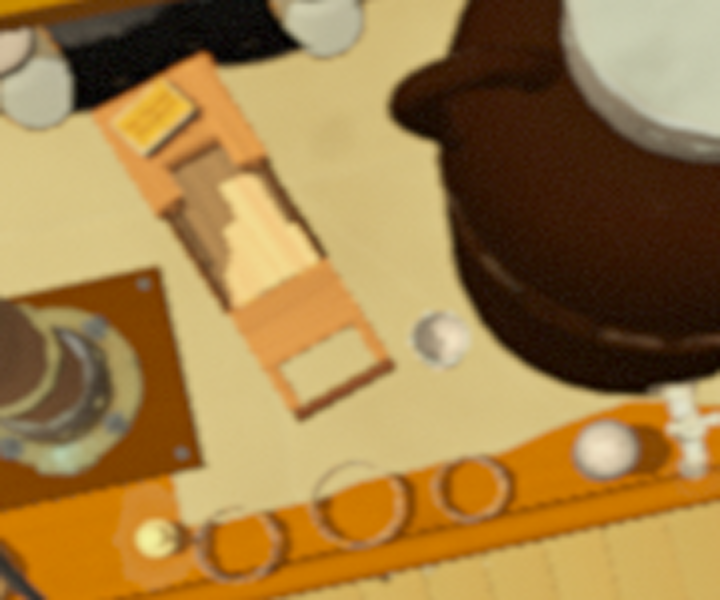

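Mid ring is the widest (70, ring_b), left is 62 and right is 54, going by crop widths of about 94, 102 and 79 px. Next I'll locate the case and rings numerically.

```bash
cat >> h.py <<'E'
def ray(n,uv,z):
    K,R,t=cal(n); C=-R.T@t; d=R.T@np.linalg.inv(K)@np.array([uv[0],uv[1],1.]); return C+d*(z-C[2])/d[2]
E
python3 - <<'E'
from h import *
from scipy.optimize import least_squares
f=lambda x,y:np.array([(x+.5)/4-.5+200,(y+.5)/3.75-.5+100])
for n,c,l,r in [("left62",(240,546),(193,546),(287,546)),("mid70",(361,506),(310,506),(412,506)),("right54",(473,490),(434,490),(513,490))]:
    p=ray("top",f(*c),.024); print(n,p.round(4),np.linalg.norm(ray("top",f(*l),.024)-ray("top",f(*r),.024)).round(4))
for n,c,z in [("weight",(157,538),.036),("egg",(440,337),.059),("pepper",(607,447),.082)]: print(n,ray("top",f(*c),z).round(3))
M=np.array([[-111,46,17],[-111,-46,17],[76,46,84],[76,-46,84],[175,46,84],[175,-46,84]])/1e3
uv=np.array([f(300,416),f(392,371),f(165,213),f(266,158),f(94,106),f(205,52)])
def T(p,X): c,s=np.cos(p[2]),np.sin(p[2]); return X@np.array([[c,s,0],[-s,c,0],[0,0,1]])+[p[0],p[1],0]
s=least_squares(lambda p:(proj("top",T(p,M))-uv).ravel(),[.64,0,.45]); print(s.x,s.fun.round(2))
d=np.load("top0.npy"); P=cloud("top",d); print("lever",[P[v,u].round(3) for u,v in[(222,272),(226,278),(215,265),(205,255)]])
print("plate",[ray("top",f(*c),.026).round(3) for c in[(160,270),(203,466)]])
# overlay
p=s.x; im=cv2.imread("pics/top0.png"); big=cv2.resize(im[100:260,200:380],None,fx=4,fy=3.75,interpolation=cv2.INTER_CUBIC)
g=lambda q:tuple(int(round(a)) for a in((q[0]-200+.5)*4-.5,(q[1]-100+.5)*3.75-.5))
for X in list(M)+[np.array(a)/1e3 for a in([0,46,24],[0,-46,24],[38,32,24],[38,-32,24],[-61,33.5,24],[-61,-33.5,24],[107,24,84],[107,-24,84],[-97,33.5,24],[-97,-33.5,24])]:
    cv2.circle(big,g(proj("top",T(p,X[None]))[0]),2,(255,0,0),-1)
th=np.linspace(0,6.28,60)
for c,D in[((240,546),62),((361,506),70),((473,490),54)]:
    q=ray("top",f(*c),.024)
    for t in th: cv2.circle(big,g(proj("top",q+np.array([np.cos(t),np.sin(t),0])*D/2e3)),0,(0,255,0),-1)
cv2.imwrite("pics/ov1.png",big)
E
```

```text
left62 [0.4474 0.0426 0.024 ] 0.0719
mid70 [ 0.4828 -0.0486  0.024 ] 0.0784
right54 [ 0.4984 -0.1343  0.024 ] 0.0608
weight [0.452 0.104 0.036]
egg [ 0.619 -0.106  0.059]
pepper [ 0.531 -0.232  0.082]
[0.67061054 0.0271811  0.56188078] [-1.5   1.28  1.05 -1.51 -0.94 -0.38  0.48 -0.72  1.09  0.81 -0.17  0.51]
lever [array([0.367, 0.135, 0.098]), array([0.348, 0.132, 0.055]), array([0.387, 0.145, 0.139]), array([0.414, 0.151, 0.223])]
plate [array([0.675, 0.117, 0.026]), array([0.512, 0.074, 0.026])]
```

View pics/ov1.png

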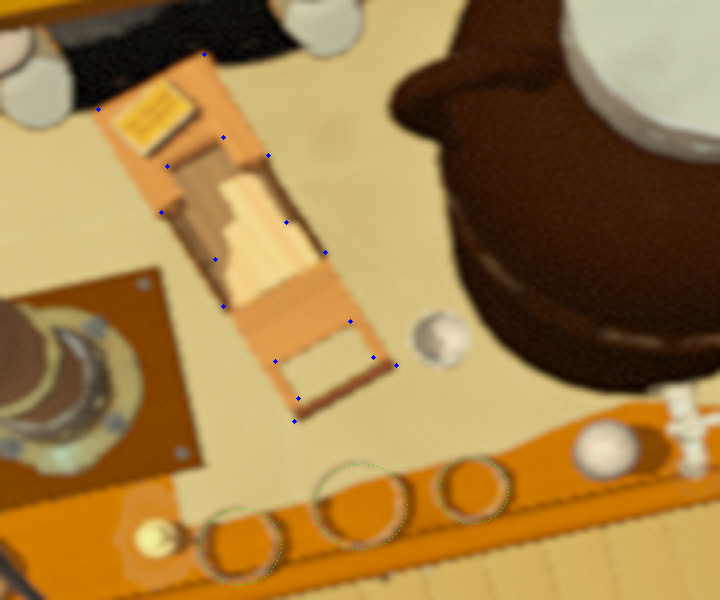

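```bash
python3 - <<'E'
from h import *
im=cv2.imread("pics/top0.png")
cv2.imwrite("pics/crop2.png",cv2.resize(im[110:215,220:305],None,fx=7,fy=5.7,interpolation=cv2.INTER_LANCZOS4))
E
```

```text
(no output)
```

View pics/crop2.png

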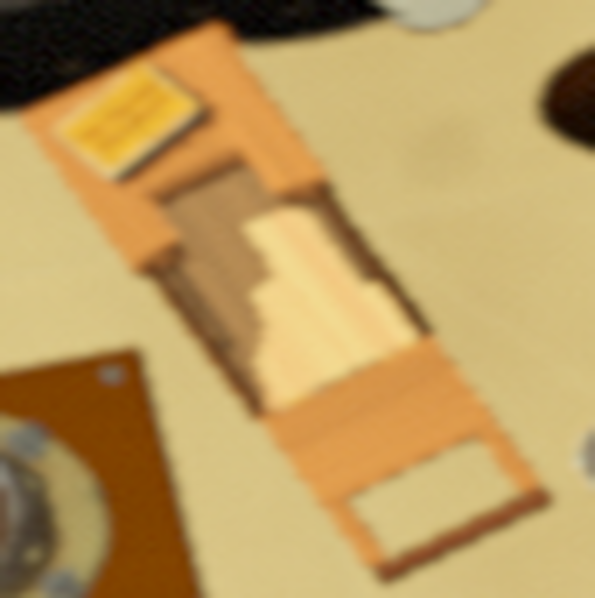

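The close crop shows the rail ends at (380,580) and (550,500), the sill ends at (262,416) and (432,335), and the roof front at (143,270) and (328,185). I'll refit with these.

```bash
python3 - <<'E'
from h import *
from scipy.optimize import least_squares
f=lambda x,y:np.array([(x+.5)/7-.5+220,(y+.5)/5.7-.5+110])
M=np.array([[-109,46,14],[-109,-46,14],[0,46,24],[0,-46,24],[76,46,81],[76,-46,81],[107,24,84],[107,-24,84],[175,46,84],[175,-46,84],[-61,33.5,24],[-61,-33.5,24]])/1e3
uv=np.array([f(*a) for a in[(380,580),(550,500),(260,418),(434,333),(143,272),(328,187),(160,198),(245,155),(22,108),(235,24),(350,497),(480,438)]])
def T(p,X): c,s=np.cos(p[2]),np.sin(p[2]); return X@np.array([[c,s,0],[-s,c,0],[0,0,1]])+[p[0],p[1],0]
s=least_squares(lambda p:(proj("top",T(p,M))-uv).ravel(),[.64,0,.45],loss='soft_l1',f_scale=.7); print(s.x,(proj("top",T(s.x,M))-uv).round(2).tolist())
np.save("case.npy",s.x)
for x in(-104,-30,0,60,107): print(x,T(s.x,np.array([[x/1e3,0,0]])))
E
```

```text
[0.66828601 0.02538414 0.56344533] [[-0.34, 0.82], [0.84, 0.05], [-0.75, -0.9], [-0.12, -0.58], [0.66, -0.19], [0.81, -0.3], [-0.55, 0.33], [1.18, 0.07], [1.97, 0.99], [-1.98, 0.98], [-0.54, -0.19], [-0.47, -0.6]]
-104 [[ 0.58036233 -0.03016248  0.        ]]
-30 [[0.64292341 0.00936108 0.        ]]
0 [[0.66828601 0.02538414 0.        ]]
60 [[0.7190112  0.05743027 0.        ]]
107 [[0.75874594 0.08253307 0.        ]]
```

```bash
cat >> h.py <<'E'
def go(wps,start=None):
    """wps: (x,y,z,phi,rows); prints per-row tool shift/turn shares from the present pose"""
    if start is None:
        s=robot.observe(); p=np.array(s["tool_pos"]); ph=s["tool_rot"][2]-np.pi/2
    else: p=np.array(start[:3],float); ph=start[3]
    for *q,f,n in wps:
        q=np.array(q); 
        for k in range(n):
            a=ph+(f-ph)*k/n; d=(q-p)/n
            tx=np.array([-np.sin(a),np.cos(a),0]); ty=np.array([np.cos(a),np.sin(a),0])
            print([[round(float(v)/.025,2) for v in(d@tx,d@ty,-d[2])],[0,0,round(-(f-ph)/n/(np.pi/2),3)]],end=",\n")
        p,ph=q,f; print("--")
def C(x,y=0):
    o=np.load("case.npy"); c,s=np.cos(o[2]),np.sin(o[2]); return o[0]+(c*x-s*y)/1e3,o[1]+(s*x+c*y)/1e3
E
python3 -c "
from h import *
go([(.30,.24,.34,1.132,10),(.37,.05,.34,.563,6),(.422,.027,.12,.563,9)])"
```

```text
[[-0.68, -0.72, -0.46], [0, 0, np.float64(-0.0)]],
[[-0.68, -0.72, -0.46], [0, 0, np.float64(-0.0)]],
[[-0.68, -0.72, -0.46], [0, 0, np.float64(-0.0)]],
[[-0.68, -0.72, -0.46], [0, 0, np.float64(-0.0)]],
[[-0.68, -0.72, -0.46], [0, 0, np.float64(-0.0)]],
[[-0.68, -0.72, -0.46], [0, 0, np.float64(-0.0)]],
[[-0.68, -0.72, -0.46], [0, 0, np.float64(-0.0)]],
[[-0.68, -0.72, -0.46], [0, 0, np.float64(-0.0)]],
[[-0.68, -0.72, -0.46], [0, 0, np.float64(-0.0)]],
[[-0.68, -0.72, -0.46], [0, 0, np.float64(-0.0)]],
--
[[-0.96, -0.95, -0.0], [0, 0, 0.06]],
[[-1.05, -0.85, -0.0], [0, 0, 0.06]],
[[-1.12, -0.75, -0.0], [0, 0, 0.06]],
[[-1.19, -0.64, -0.0], [0, 0, 0.06]],
[[-1.24, -0.53, -0.0], [0, 0, 0.06]],
[[-1.29, -0.41, -0.0], [0, 0, 0.06]],
--
[[-0.21, 0.14, 0.98], [0, 0, -0.0]],
[[-0.21, 0.14, 0.98], [0, 0, -0.0]],
[[-0.21, 0.14, 0.98], [0, 0, -0.0]],
[[-0.21, 0.14, 0.98], [0, 0, -0.0]],
[[-0.21, 0.14, 0.98], [0, 0, -0.0]],
[[-0.21, 0.14, 0.98], [0, 0, -0.0]],
[[-0.21, 0.14, 0.98], [0, 0, -0.0]],
[[-0.21, 0.14, 0.98], [0, 0, -0.0]],
[[-0.21, 0.14, 0.98], [0, 0, -0.0]],
--
```

{"fn": "send_rows", "kwargs": {
  "plan": [
    [[-0.68, -0.72, -0.76], [0, 0, 0]],
    [[-0.68, -0.72, -0.76], [0, 0, 0]],
    [[-0.68, -0.72, -0.76], [0, 0, 0]],
    [[-0.68, -0.72, -0.76], [0, 0, 0]],
    [[-0.68, -0.72, -0.76], [0, 0, 0]],
    [[-0.68, -0.72, -0.76], [0, 0, 0]],
    [[-0.68, -0.72, 0], [0, 0, 0]],
    [[-0.68, -0.72, 0], [0, 0, 0]],
    [[-0.68, -0.72, 0], [0, 0, 0]],
    [[-0.68, -0.72, 0], [0, 0, 0]]
  ],
  "gripper": -0.48,
  "force": 25
}}

```text
time: 1.35
tool_pos: [0.3005, 0.2392, 0.3405]
tool_rot: [-3.141, -0.0, 2.703]
contact_force: [0.2, 0.4, 0.5]
opening: 0.0242
grip_force: 0.0
```

```bash
sed -i 's/round(-(f-ph)/round(-float(f-ph)/' h.py; python3 -c "
from h import *
print(robot.observe()['tool_pos'])
go([(.37,.05,.34,.563,9),(.422,.027,.34,.563,1)])"
```

```text
[0.30045393 0.23923516 0.34049943]
[[-0.64, -0.63, 0.0], [0, 0, 0.04]],
[[-0.68, -0.59, 0.0], [0, 0, 0.04]],
[[-0.71, -0.54, 0.0], [0, 0, 0.04]],
[[-0.74, -0.5, 0.0], [0, 0, 0.04]],
[[-0.77, -0.45, 0.0], [0, 0, 0.04]],
[[-0.8, -0.4, 0.0], [0, 0, 0.04]],
[[-0.83, -0.35, 0.0], [0, 0, 0.04]],
[[-0.85, -0.3, 0.0], [0, 0, 0.04]],
[[-0.86, -0.24, 0.0], [0, 0, 0.04]],
--
[[-1.89, 1.27, -0.0], [0, 0, -0.0]],
--
```

{"fn": "send_rows", "kwargs": {
  "plan": [
    [[-0.64, -0.63, 0], [0, 0, 0.04]],
    [[-0.68, -0.59, 0], [0, 0, 0.04]],
    [[-0.71, -0.54, 0], [0, 0, 0.04]],
    [[-0.74, -0.5, 0], [0, 0, 0.04]],
    [[-0.77, -0.45, 0], [0, 0, 0.04]],
    [[-0.8, -0.4, 0], [0, 0, 0.04]],
    [[-0.83, -0.35, 0], [0, 0, 0.04]],
    [[-0.85, -0.3, 0], [0, 0, 0.04]],
    [[-0.86, -0.24, 0], [0, 0, 0.04]],
    [[-0.9, 0.6, 0], [0, 0, 0]]
  ]
}}

```text
time: 2.6
tool_pos: [0.3949, 0.0392, 0.3408]
tool_rot: [-3.142, -0.0, 2.136]
contact_force: [0.1, -0.1, -0.5]
opening: 0.0234
grip_force: 0.0
```

```bash
python3 -c "
from h import *
print(robot.observe()['tool_rot'])
go([(.422,.027,.08,.563,10),(.422,.027,.006,.563,4)])"
```

```text
[-3.14156739e+00 -3.05153212e-05  2.13562789e+00]
[[-0.1, 0.07, 1.04], [0, 0, 0.0]],
[[-0.1, 0.07, 1.04], [0, 0, 0.0]],
[[-0.1, 0.07, 1.04], [0, 0, 0.0]],
[[-0.1, 0.07, 1.04], [0, 0, 0.0]],
[[-0.1, 0.07, 1.04], [0, 0, 0.0]],
[[-0.1, 0.07, 1.04], [0, 0, 0.0]],
[[-0.1, 0.07, 1.04], [0, 0, 0.0]],
[[-0.1, 0.07, 1.04], [0, 0, 0.0]],
[[-0.1, 0.07, 1.04], [0, 0, 0.0]],
[[-0.1, 0.07, 1.04], [0, 0, 0.0]],
--
[[0.0, 0.0, 0.74], [0, 0, -0.0]],
[[0.0, 0.0, 0.74], [0, 0, -0.0]],
[[0.0, 0.0, 0.74], [0, 0, -0.0]],
[[0.0, 0.0, 0.74], [0, 0, -0.0]],
--
```

{"fn": "send_rows", "kwargs": {
  "plan": [
    [[-0.1, 0.07, 1], [0, 0, 0]],
    [[-0.1, 0.07, 1], [0, 0, 0]],
    [[-0.1, 0.07, 1], [0, 0, 0]],
    [[-0.1, 0.07, 1], [0, 0, 0]],
    [[-0.1, 0.07, 1], [0, 0, 0]],
    [[-0.1, 0.07, 1], [0, 0, 0]],
    [[-0.1, 0.07, 1], [0, 0, 0]],
    [[-0.1, 0.07, 1], [0, 0, 0]],
    [[-0.1, 0.07, 1], [0, 0, 0]],
    [[-0.1, 0.07, 1], [0, 0, 0]]
  ]
}}

```text
time: 3.85
tool_pos: [0.4232, 0.0284, 0.0898]
tool_rot: [-3.141, -0.0, 2.137]
contact_force: [0.5, 0.5, 0.7]
opening: 0.0243
grip_force: 0.0
```

```bash
python3 - <<'E'
from h import *
s=robot.observe(); p=s["tool_pos"]; print(p)
im,d=read_camera("scene"); 
e=proj("scene",[[.4474,.0426,.024],[p[0],p[1],.024],[.4474,.0426,0]]); print(e)
big=cv2.resize(im[180:290,220:380],None,fx=5,fy=5,interpolation=cv2.INTER_CUBIC)
for a in e: cv2.circle(big,(int((a[0]-220)*5),int((a[1]-180)*5)),3,(255,0,0),-1)
for D,c in((62,(.4474,.0426)),(70,(.4828,-.0486)),(54,(.4984,-.1343))):
    t=np.linspace(0,6.28,80); q=np.c_[c[0]+D/2e3*np.cos(t),c[1]+D/2e3*np.sin(t),0*t+.024]
    for a in proj("scene",q): cv2.circle(big,(int((a[0]-220)*5),int((a[1]-180)*5)),1,(0,255,0),-1)
cv2.imwrite("pics/s1.png",big)
E
```

```text
[0.42316078 0.02836028 0.08976533]
[[285.65160045 243.78317021]
 [297.19723259 247.118447  ]
 [286.3156609  253.14440584]]
```

View pics/s1.png

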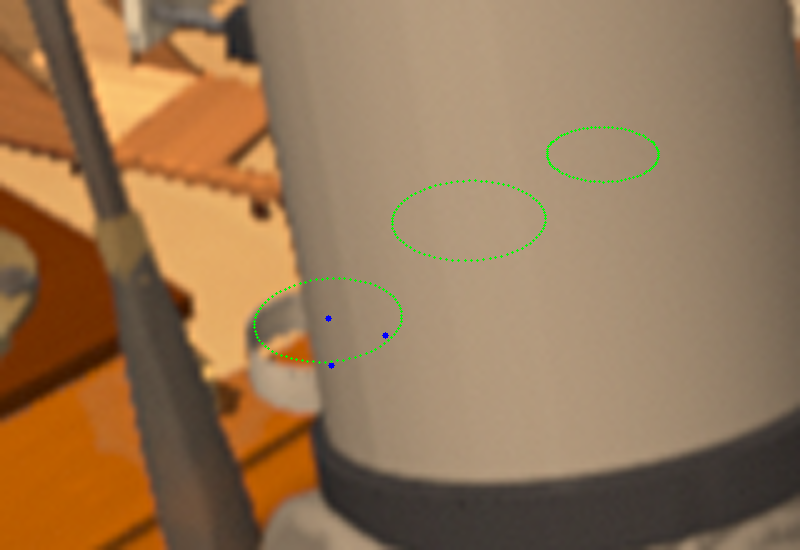

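{"fn": "send_rows", "kwargs": {
  "plan": [
    [[0, 0, 0.6], [0, 0, 0]],
    [[0, 0, 0.6], [0, 0, 0]],
    [[0, 0, 0.6], [0, 0, 0]],
    [[0, 0, 0.4], [0, 0, 0]],
    [[0, 0, 0.4], [0, 0, 0]],
    [[0, 0, 0.3], [0, 0, 0]],
    [[0, 0, 0.2], [0, 0, 0]],
    [[0, 0, 0.2], [0, 0, 0]],
    [[0, 0, 0.02], [0, 0, 0]],
    [[0, 0, 0], [0, 0, 0]]
  ]
}}

```text
time: 5.15
tool_pos: [0.4233, 0.0284, 0.0078]
tool_rot: [3.141, 0.0, 2.137]
contact_force: [-0.1, -0.7, -0.3]
opening: 0.0239
grip_force: 0.0
```

{"fn": "send_rows", "kwargs": {
  "plan": [
    [[0, 0, 0], [0, 0, 0]],
    [[0, 0, 0], [0, 0, 0]],
    [[0, 0, 0], [0, 0, 0]],
    [[0, 0, 0], [0, 0, 0]],
    [[0, 0, -0.2], [0, 0, 0]],
    [[0, 0, -0.4], [0, 0, 0]],
    [[0, 0, -0.6], [0, 0, 0]],
    [[0, 0, -0.6], [0, 0, 0]],
    [[0, 0, -0.6], [0, 0, 0]],
    [[0, 0, -0.6], [0, 0, 0]]
  ],
  "gripper": -1,
  "force": 25
}}

```text
time: 6.4
tool_pos: [0.4231, 0.0284, 0.0837]
tool_rot: [3.141, 0.0, 2.137]
contact_force: [-0.3, -0.2, -1.7]
opening: 0.0039
grip_force: 24.6
```

```bash
python3 -c "
from h import *
s=robot.observe(); print(s['opening'],s['grip_force'],s['tool_pos'],C(-60),C(-80),C(-30),C(0))
go([(*C(-75),.085,.563,9),(*C(-57),.058,.563,1)])"
```

```text
0.0038505010163139056 24.56456979023642 [0.42311162 0.02835857 0.08373858] (np.float64(0.6175608066576675), np.float64(-0.0066619866589075274)) (np.float64(0.6006524071483909), np.float64(-0.017344028881005807)) (np.float64(0.6429234059215827), np.float64(0.009361076674239893)) (np.float64(0.6682860051854977), np.float64(0.025384140007387312))
[[-0.59, 0.58, -0.01], [0, 0, 0.0]],
[[-0.59, 0.58, -0.01], [0, 0, 0.0]],
[[-0.59, 0.58, -0.01], [0, 0, 0.0]],
[[-0.59, 0.58, -0.01], [0, 0, 0.0]],
[[-0.59, 0.58, -0.01], [0, 0, 0.0]],
[[-0.59, 0.58, -0.01], [0, 0, 0.0]],
[[-0.59, 0.58, -0.01], [0, 0, 0.0]],
[[-0.59, 0.58, -0.01], [0, 0, 0.0]],
[[-0.59, 0.58, -0.01], [0, 0, 0.0]],
--
[[0.0, 0.72, 1.08], [0, 0, -0.0]],
--
```

{"fn": "send_rows", "kwargs": {
  "plan": [
    [[-0.53, 0.62, 0], [0, 0, 0]],
    [[-0.53, 0.62, 0], [0, 0, 0]],
    [[-0.53, 0.62, 0], [0, 0, 0]],
    [[-0.53, 0.62, 0], [0, 0, 0]],
    [[-0.53, 0.62, 0], [0, 0, 0]],
    [[-0.53, 0.62, 0], [0, 0, 0]],
    [[-0.53, 0.62, 0], [0, 0, 0]],
    [[-0.53, 0.62, 0], [0, 0, 0]],
    [[-0.53, 0.62, 0], [0, 0, 0]],
    [[-0.54, 0.62, 0], [0, 0, 0]]
  ]
}}

```text
time: 7.65
tool_pos: [0.6256, -0.0005, 0.0832]
tool_rot: [-3.141, -0.0, 2.137]
contact_force: [-0.3, 0.2, -0.4]
opening: 0.0041
grip_force: 24.6
```

```bash
python3 -c "
from h import *
go([(*C(-50),.085,.563,1),(*C(-50),.034,.563,1)])
im,d=read_camera('scene'); cv2.imwrite('pics/s2.png',cv2.resize(im[120:270,160:360],None,fx=4,fy=4,interpolation=cv2.INTER_CUBIC))"
```

```text
[[-0.04, -0.0, -0.07], [0, 0, 0.002]],
--
[[0.0, 0.0, 2.04], [0, 0, -0.0]],
--
```

View pics/s2.png

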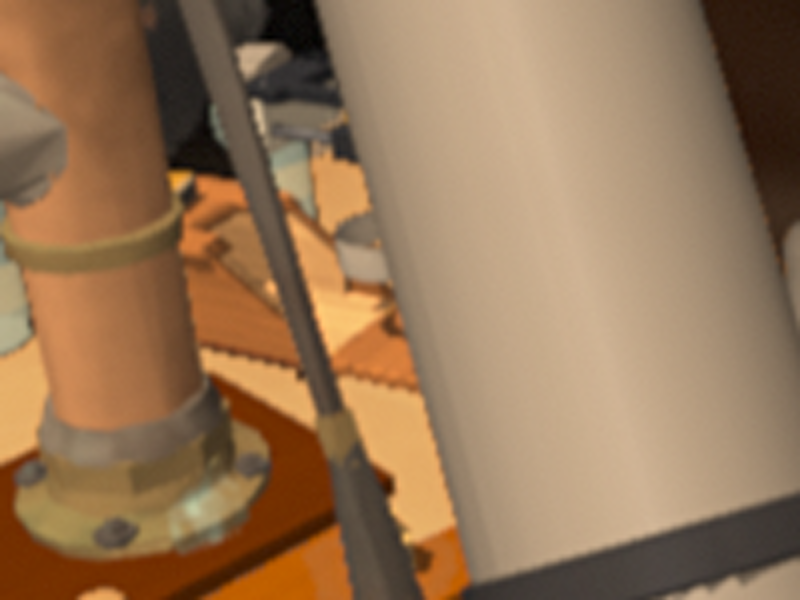

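The ring hangs level at crop (360,245), just over the front of the case mouth. I'll lower it.

{"fn": "send_rows", "kwargs": {
  "plan": [
    [[-0.04, 0, 0.4], [0, 0, 0]],
    [[0, 0, 0.5], [0, 0, 0]],
    [[0, 0, 0.4], [0, 0, 0]],
    [[0, 0, 0.3], [0, 0, 0]],
    [[0, 0, 0.2], [0, 0, 0]],
    [[0, 0, 0.16], [0, 0, 0]],
    [[0, 0.2, 0], [0, 0, 0]],
    [[0, 0.3, 0], [0, 0, 0]],
    [[0, 0.3, 0], [0, 0, 0]],
    [[0, 0, 0], [0, 0, 0]]
  ]
}}

```text
time: 8.95
tool_pos: [0.6434, 0.0099, 0.0338]
tool_rot: [3.141, 0.0, 2.138]
contact_force: [-0.1, 0.8, -0.8]
opening: 0.0036
grip_force: 24.6
```

{"fn": "send_rows", "kwargs": {
  "plan": [
    [[0, 0, 0], [0, 0, 0]],
    [[0, 0, -0.12], [0, 0, 0]],
    [[0, 0, -0.12], [0, 0, 0]],
    [[0, 0.3, 0], [0, 0, 0]],
    [[0, 0.3, 0], [0, 0, 0]],
    [[0, 0.3, 0], [0, 0, 0]],
    [[0, 0.3, 0], [0, 0, 0]],
    [[0, 0.3, 0], [0, 0, 0]],
    [[0, 0.3, 0], [0, 0, 0]],
    [[0, 0.3, 0], [0, 0, 0]]
  ],
  "gripper": -0.74
}}

```text
time: 10.2
tool_pos: [0.6875, 0.0379, 0.0396]
tool_rot: [3.141, -0.0, 2.137]
contact_force: [0.4, -0.1, -0.7]
opening: 0.0119
grip_force: 0.3
```

```bash
python3 - <<'E'
from h import *
s=robot.observe(); o=np.load("case.npy"); d=s['tool_pos'][:2]-o[:2]; c,sn=np.cos(o[2]),np.sin(o[2]); print(d@[c,sn],d@[-sn,c],s['contact_force'],s['tool_pos'])
P=cloud("top",np.load("top0.npy")); q=P[105:165,215:290].reshape(-1,3); q=q[q[:,2]<.3]; e=(q[:,:2]-o[:2])@np.array([[c,-sn],[sn,c]])
m=(q[:,2]>.092)&(abs(e[:,1])<.05)&(e[:,0]<.18); print(e[m].min(0),e[m].max(0),np.percentile(q[m,2],[50,95,100]))
E
```

```text
0.022922188208631965 0.0003812421528590419 [ 0.44073932 -0.07502773 -0.74554839] [0.68746126 0.03794924 0.03957202]
[ 0.1226344  -0.01568673] [0.17034389 0.04363347] [0.0990947  0.102867   0.10589485]
```

```bash
python3 -c "
from h import *
go([(.476,-.148,.10,.563,10)],(.6875,.0379,.10,.563))"
```

```text
[[-0.18, -1.11, -0.0], [0, 0, -0.0]],
[[-0.18, -1.11, -0.0], [0, 0, -0.0]],
[[-0.18, -1.11, -0.0], [0, 0, -0.0]],
[[-0.18, -1.11, -0.0], [0, 0, -0.0]],
[[-0.18, -1.11, -0.0], [0, 0, -0.0]],
[[-0.18, -1.11, -0.0], [0, 0, -0.0]],
[[-0.18, -1.11, -0.0], [0, 0, -0.0]],
[[-0.18, -1.11, -0.0], [0, 0, -0.0]],
[[-0.18, -1.11, -0.0], [0, 0, -0.0]],
[[-0.18, -1.11, -0.0], [0, 0, -0.0]],
--
```

{"fn": "send_rows", "kwargs": {
  "plan": [
    [[0, -0.1, 0], [0, 0, 0]],
    [[0, 0, -0.2], [0, 0, 0]],
    [[0, 0, -0.4], [0, 0, 0]],
    [[0, 0, -0.6], [0, 0, 0]],
    [[0, 0, -0.6], [0, 0, 0]],
    [[0, 0, -0.6], [0, 0, 0]],
    [[0, -0.5, 0], [0, 0, 0]],
    [[0, -1, 0], [0, 0, 0]],
    [[0, -1, 0], [0, 0, 0]],
    [[0, -1, 0], [0, 0, 0]]
  ]
}}

```text
time: 11.45
tool_pos: [0.6106, -0.0111, 0.1006]
tool_rot: [3.141, 0.001, 2.137]
contact_force: [-0.2, -0.2, 0.3]
opening: 0.012
grip_force: 0.0
```

```bash
python3 -c "
from h import *
go([(.476,-.148,.095,.563,8)])"
```

```text
[[-0.22, -0.94, 0.03], [0, 0, 0.0]],
[[-0.22, -0.94, 0.03], [0, 0, 0.0]],
[[-0.22, -0.94, 0.03], [0, 0, 0.0]],
[[-0.22, -0.94, 0.03], [0, 0, 0.0]],
[[-0.22, -0.93, 0.03], [0, 0, 0.0]],
[[-0.22, -0.93, 0.03], [0, 0, 0.0]],
[[-0.22, -0.93, 0.03], [0, 0, 0.0]],
[[-0.22, -0.93, 0.03], [0, 0, 0.0]],
--
```

{"fn": "send_rows", "kwargs": {
  "plan": [
    [[-0.22, -0.94, 0], [0, 0, 0]],
    [[-0.22, -0.94, 0], [0, 0, 0]],
    [[-0.22, -0.94, 0], [0, 0, 0]],
    [[-0.22, -0.94, 0], [0, 0, 0]],
    [[-0.22, -0.93, 0], [0, 0, 0]],
    [[-0.22, -0.93, 0], [0, 0, 0]],
    [[-0.22, -0.93, 0], [0, 0, 0]],
    [[-0.22, -0.93, 0], [0, 0, 0]],
    [[0, 0, 0.2], [0, 0, 0]],
    [[0, 0, 0], [0, 0, 0]]
  ],
  "gripper": -0.48
}}

```text
time: 12.7
tool_pos: [0.4772, -0.1479, 0.0948]
tool_rot: [3.141, -0.0, 2.137]
contact_force: [0.3, 0.1, 0.8]
opening: 0.0238
grip_force: 0.0
```

```bash
python3 - <<'E'
from h import *
im=cv2.imread("pics/scene0.png")
big=cv2.resize(im[190:270,260:380],None,fx=6,fy=6,interpolation=cv2.INTER_CUBIC)
for D,c in((62,(.4474,.0426)),(70,(.4828,-.0486)),(54,(.4984,-.1343))):
    t=np.linspace(0,6.28,80); q=np.c_[c[0]+D/2e3*np.cos(t),c[1]+D/2e3*np.sin(t),0*t+.024]
    for a in proj("scene",q): cv2.circle(big,(int((a[0]+.5-260)*6),int((a[1]+.5-190)*6)),1,(0,255,0),-1)
cv2.imwrite("pics/s3.png",big); print(robot.observe()['tool_pos'])
E
```

```text
[ 0.47724869 -0.14789654  0.0947984 ]
```

View pics/s3.png

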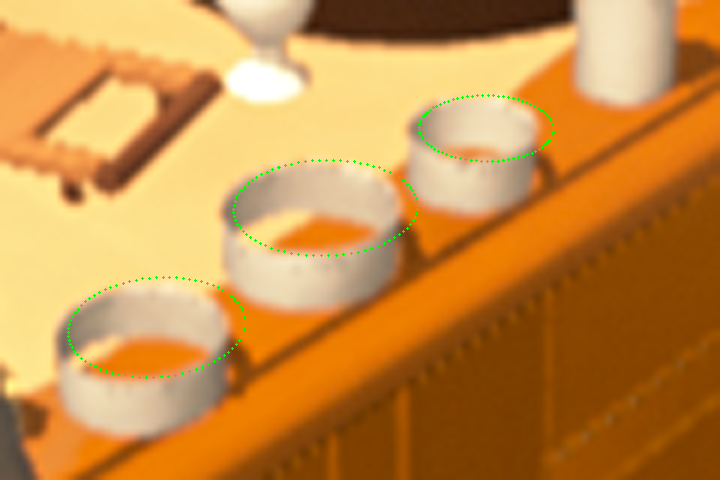

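The three rings appear about 2 px left of the prediction, and their widths confirm left 62, mid 70 and right 54. I'll shift 3 mm and descend.

{"fn": "send_rows", "kwargs": {
  "plan": [
    [[0.08, 0.05, 0.6], [0, 0, 0]],
    [[0, 0, 0.6], [0, 0, 0]],
    [[0, 0, 0.6], [0, 0, 0]],
    [[0, 0, 0.5], [0, 0, 0]],
    [[0, 0, 0.4], [0, 0, 0]],
    [[0, 0, 0.3], [0, 0, 0]],
    [[0, 0, 0.2], [0, 0, 0]],
    [[0, 0, 0.2], [0, 0, 0]],
    [[0, 0, 0.08], [0, 0, 0]],
    [[0, 0, 0], [0, 0, 0]]
  ]
}}

```text
time: 13.95
tool_pos: [0.4769, -0.1458, 0.0077]
tool_rot: [3.141, -0.0, 2.137]
contact_force: [-0.7, -0.5, -0.1]
opening: 0.0243
grip_force: 0.0
```

{"fn": "send_rows", "kwargs": {
  "plan": [
    [[0, 0, 0], [0, 0, 0]],
    [[0, 0, 0], [0, 0, 0]],
    [[0, 0, 0], [0, 0, 0]],
    [[0, 0, 0], [0, 0, 0]],
    [[0, 0, -0.2], [0, 0, 0]],
    [[0, 0, -0.4], [0, 0, 0]],
    [[0, 0, -0.6], [0, 0, 0]],
    [[0, 0, -0.6], [0, 0, 0]],
    [[0, 0, -0.6], [0, 0, 0]],
    [[0, 0, -0.6], [0, 0, 0]]
  ],
  "gripper": -1
}}

```text
time: 15.2
tool_pos: [0.477, -0.1458, 0.084]
tool_rot: [3.141, 0.0, 2.137]
contact_force: [0.1, -0.6, -0.6]
opening: 0.0028
grip_force: 24.1
```

```bash
python3 - <<'E'
from h import *
go([(*C(-58),.086,.563,10)])
# where is ring 1 in the case?
im,d=read_camera("top"); cv2.imwrite("pics/t2.png",cv2.resize(im[110:215,220:340],None,fx=6,fy=5.7,interpolation=cv2.INTER_CUBIC))
E
```

```text
[[0.17, 0.78, -0.01], [0, 0, 0.0]],
[[0.17, 0.78, -0.01], [0, 0, 0.0]],
[[0.17, 0.78, -0.01], [0, 0, 0.0]],
[[0.17, 0.78, -0.01], [0, 0, 0.0]],
[[0.17, 0.78, -0.01], [0, 0, 0.0]],
[[0.17, 0.78, -0.01], [0, 0, 0.0]],
[[0.17, 0.78, -0.01], [0, 0, 0.0]],
[[0.17, 0.78, -0.01], [0, 0, 0.0]],
[[0.17, 0.78, -0.01], [0, 0, 0.0]],
[[0.17, 0.78, -0.01], [0, 0, 0.0]],
--
```

View pics/t2.png

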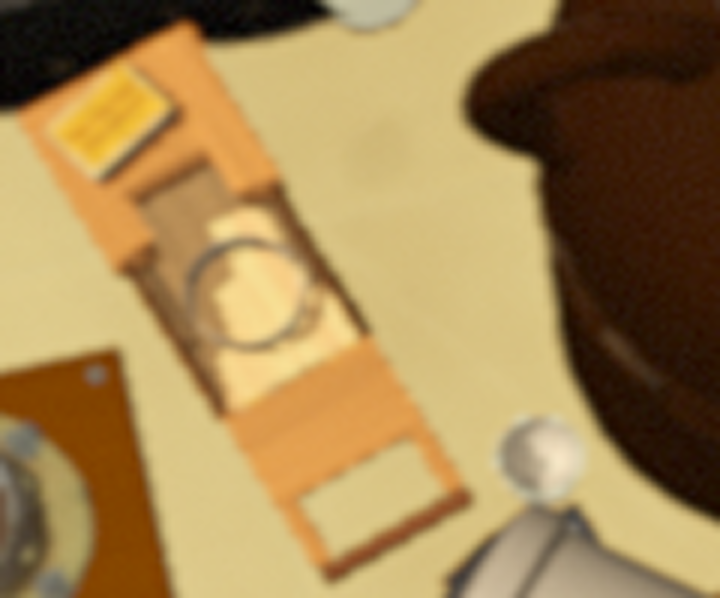

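Ring 1 lies flat between the walls, with its centre at about crop (250,293), already past the jambs. I'll bring ring 2.

{"fn": "send_rows", "kwargs": {
  "plan": [
    [[0.17, 0.78, 0], [0, 0, 0]],
    [[0.17, 0.78, 0], [0, 0, 0]],
    [[0.17, 0.78, 0], [0, 0, 0]],
    [[0.17, 0.78, 0], [0, 0, 0]],
    [[0.17, 0.78, 0], [0, 0, 0]],
    [[0.17, 0.78, 0], [0, 0, 0]],
    [[0.17, 0.78, 0], [0, 0, 0]],
    [[0.17, 0.78, 0], [0, 0, 0]],
    [[0.17, 0.78, 0], [0, 0, 0]],
    [[0.17, 0.78, 0], [0, 0, 0]]
  ]
}}

```text
time: 16.5
tool_pos: [0.6194, -0.0042, 0.0825]
tool_rot: [-3.141, -0.0, 2.137]
contact_force: [0.4, -0.4, -1.7]
opening: 0.0029
grip_force: 24.1
```

```bash
python3 -c "
from h import *
print(robot.observe()['tool_pos']);go([(*C(-58),.034,.563,1)])"
```

```text
[ 0.61942221 -0.0041837   0.08253332]
[[-0.04, -0.04, 1.94], [0, 0, 0.002]],
--
```

{"fn": "send_rows", "kwargs": {
  "plan": [
    [[-0.04, -0.04, 0.4], [0, 0, 0]],
    [[0, 0, 0.5], [0, 0, 0]],
    [[0, 0, 0.4], [0, 0, 0]],
    [[0, 0, 0.3], [0, 0, 0]],
    [[0, 0, 0.2], [0, 0, 0]],
    [[0, 0, 0.14], [0, 0, 0]],
    [[0, 0.1, 0], [0, 0, 0]],
    [[0, 0.2, 0], [0, 0, 0]],
    [[0, 0.2, 0], [0, 0, 0]],
    [[0, 0, 0], [0, 0, 0]]
  ]
}}

```text
time: 17.75
tool_pos: [0.6294, 0.0004, 0.0344]
tool_rot: [3.141, 0.0, 2.138]
contact_force: [-0.6, -0.4, -1.9]
opening: 0.0034
grip_force: 24.1
```

{"fn": "send_rows", "kwargs": {
  "plan": [
    [[0, 0, 0], [0, 0, 0]],
    [[0, 0, -0.16], [0, 0, 0]],
    [[0, 0, -0.16], [0, 0, 0]],
    [[0, 0.3, 0], [0, 0, 0]],
    [[0, 0.3, 0], [0, 0, 0]],
    [[0, 0.3, 0], [0, 0, 0]],
    [[0, 0.3, 0], [0, 0, 0]],
    [[0, 0.3, 0], [0, 0, 0]],
    [[0, 0.3, 0], [0, 0, 0]],
    [[0, 0.3, 0], [0, 0, 0]]
  ],
  "gripper": -0.74
}}

```text
time: 19.0
tool_pos: [0.6736, 0.0286, 0.042]
tool_rot: [3.141, -0.0, 2.137]
contact_force: [-1.2, -1.0, -0.2]
opening: 0.0116
grip_force: 0.7
```

```bash
cat >> h.py <<'E'
def ct():
    s=robot.observe(); o=np.load("case.npy"); d=s['tool_pos'][:2]-o[:2]; c,sn=np.cos(o[2]),np.sin(o[2]); print("case xy",(d@[c,sn]).round(4),(d@[-sn,c]).round(4),"z",s['tool_pos'][2].round(4),s['contact_force'].round(1))
E
python3 -c "
from h import *
ct()"
```

```text
case xy 0.0062 -0.0001 z 0.042 [-1.2 -1.  -0.2]
```

{"fn": "send_rows", "kwargs": {
  "plan": [
    [[0, 0.2, 0], [0, 0, 0]],
    [[0, 0.2, 0], [0, 0, 0]],
    [[0, 0.2, 0], [0, 0, 0]],
    [[0, 0.2, 0], [0, 0, 0]],
    [[0, 0.2, 0], [0, 0, 0]],
    [[0, 0.2, 0], [0, 0, 0]],
    [[0, 0.2, 0], [0, 0, 0]],
    [[0, 0.2, 0], [0, 0, 0]],
    [[0, 0.2, 0], [0, 0, 0]],
    [[0, 0, 0], [0, 0, 0]]
  ]
}}

```text
time: 20.25
tool_pos: [0.7117, 0.0527, 0.0423]
tool_rot: [3.141, 0.0, 2.138]
contact_force: [0.2, -0.1, -0.1]
opening: 0.012
grip_force: 0.0
```

```bash
python3 -c "
from h import *
ct()"
```

```text
case xy 0.0513 -0.0001 z 0.0423 [ 0.2 -0.1 -0.1]
```

{"fn": "send_rows", "kwargs": {
  "plan": [
    [[0, -0.1, 0], [0, 0, 0]],
    [[0, 0, -0.3], [0, 0, 0]],
    [[0, 0, -0.5], [0, 0, 0]],
    [[0, 0, -0.6], [0, 0, 0]],
    [[0, 0, -0.6], [0, 0, 0]],
    [[0, -0.6, -0.3], [0, 0, 0]],
    [[0, -1, 0], [0, 0, 0]],
    [[0, -1, 0], [0, 0, 0]],
    [[0, -1, 0], [0, 0, 0]],
    [[0, -1, 0], [0, 0, 0]]
  ]
}}

```text
time: 21.5
tool_pos: [0.6117, -0.0112, 0.1009]
tool_rot: [3.14, 0.001, 2.137]
contact_force: [0.3, 0.1, -0.1]
opening: 0.0122
grip_force: 0.0
```

{"fn": "send_rows", "kwargs": {
  "plan": [
    [[0, -0.8, 0], [0, 0, 0]],
    [[0, -0.7, 0], [0, 0, 0]],
    [[0, 0, 0.5], [0, 0, 0]],
    [[0, 0, 0.5], [0, 0, 0]],
    [[0, 0, 0.5], [0, 0, 0]],
    [[0, 0, 0], [0, 0, 0]],
    [[0, 0, 0], [0, 0, 0]],
    [[0, 0, 0], [0, 0, 0]],
    [[0, 0, 0], [0, 0, 0]],
    [[0, 0, 0], [0, 0, 0]]
  ],
  "gripper": -0.35
}}

```text
time: 22.75
tool_pos: [0.5804, -0.0309, 0.0625]
tool_rot: [3.141, 0.0, 2.137]
contact_force: [-0.2, -0.0, -0.0]
opening: 0.0297
grip_force: 0.0
```

```bash
python3 - <<'E'
from h import *
ct(); go([(*C(-104),.006,.563,1)])
im,d=read_camera("top"); cv2.imwrite("pics/t3.png",cv2.resize(im[110:250,220:360],None,fx=4.2,fy=4.2,interpolation=cv2.INTER_CUBIC))
E
```

```text
case xy -0.1043 -0.0006 z 0.0625 [-0.2 -0.  -0. ]
[[0.02, 0.01, 2.26], [0, 0, 0.002]],
--
```

View pics/t3.png

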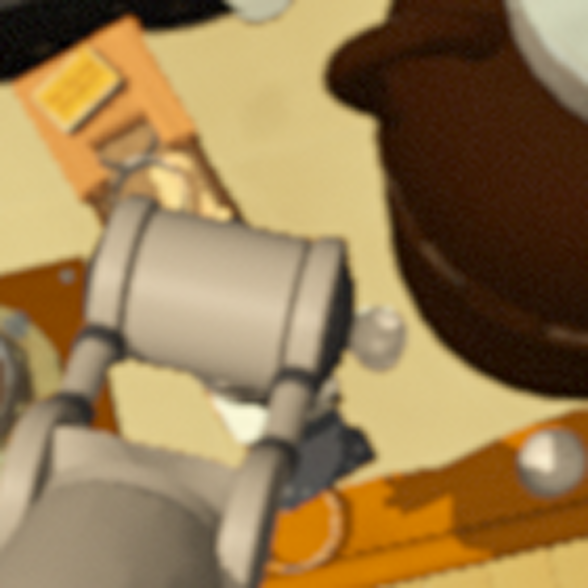

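{"fn": "send_rows", "kwargs": {
  "plan": [
    [[0, 0, 0.4], [0, 0, 0]],
    [[0, 0, 0.4], [0, 0, 0]],
    [[0, 0, 0.4], [0, 0, 0]],
    [[0, 0, 0.4], [0, 0, 0]],
    [[0, 0, 0.3], [0, 0, 0]],
    [[0, 0, 0.2], [0, 0, 0]],
    [[0, 0, 0.16], [0, 0, 0]],
    [[0, 0, 0], [0, 0, 0]],
    [[0, 0, 0], [0, 0, 0]],
    [[0, 0, 0], [0, 0, 0]]
  ]
}}

```text
time: 24.05
tool_pos: [0.5805, -0.0309, 0.006]
tool_rot: [3.141, 0.0, 2.137]
contact_force: [0.3, -0.2, 0.0]
opening: 0.0297
grip_force: 0.0
```

```bash
python3 - <<'E'
from h import *
ct()
q=np.linspace(0,1.85,21); x=-104*np.cos(q)-7*np.sin(q); z=24+104*np.sin(q)-7*np.cos(q)
for i in range(20): print([[0,round((x[i+1]-x[i])/25,2),round(-(z[i+1]-z[i])/25,2)],[0,0,0]],end=", ")
E
```

```text
case xy -0.1042 -0.0007 z 0.006 [ 0.3 -0.2  0. ]
[[0, np.float64(-0.01), np.float64(-0.39)], [0, 0, 0]], [[0, np.float64(0.03), np.float64(-0.38)], [0, 0, 0]], [[0, np.float64(0.06), np.float64(-0.38)], [0, 0, 0]], [[0, np.float64(0.1), np.float64(-0.37)], [0, 0, 0]], [[0, np.float64(0.13), np.float64(-0.36)], [0, 0, 0]], [[0, np.float64(0.16), np.float64(-0.35)], [0, 0, 0]], [[0, np.float64(0.2), np.float64(-0.33)], [0, 0, 0]], [[0, np.float64(0.23), np.float64(-0.31)], [0, 0, 0]], [[0, np.float64(0.25), np.float64(-0.29)], [0, 0, 0]], [[0, np.float64(0.28), np.float64(-0.27)], [0, 0, 0]], [[0, np.float64(0.3), np.float64(-0.24)], [0, 0, 0]], [[0, np.float64(0.32), np.float64(-0.21)], [0, 0, 0]], [[0, np.float64(0.34), np.float64(-0.18)], [0, 0, 0]], [[0, np.float64(0.36), np.float64(-0.15)], [0, 0, 0]], [[0, np.float64(0.37), np.float64(-0.11)], [0, 0, 0]], [[0, np.float64(0.38), np.float64(-0.08)], [0, 0, 0]], [[0, np.float64(0.38), np.float64(-0.04)], [0, 0, 0]], [[0, np.float64(0.39), np.float64(-0.01)], [0, 0, 0]], [[0, np.float64(0.38), np.float64(0.03)], [0, 0, 0]], [[0, np.float64(0.38), np.float64(0.06)], [0, 0, 0]],
```

{"fn": "send_rows", "kwargs": {
  "plan": [
    [[0, 0, 0], [0, 0, 0]],
    [[0, 0, 0], [0, 0, 0]],
    [[0, 0, 0], [0, 0, 0]],
    [[0, 0, 0], [0, 0, 0]],
    [[0, 0, 0], [0, 0, 0]],
    [[0, 0, 0], [0, 0, 0]],
    [[0, 0, 0], [0, 0, 0]],
    [[0, 0, 0], [0, 0, 0]],
    [[0, 0, 0], [0, 0, 0]],
    [[0, 0, 0], [0, 0, 0]]
  ],
  "gripper": -1,
  "force": 12
}}

```text
time: 25.3
tool_pos: [0.5802, -0.0309, 0.0057]
tool_rot: [-3.141, -0.0, 2.137]
contact_force: [-2.8, -2.9, 3.1]
opening: 0.0132
grip_force: 12.0
```

{"fn": "send_rows", "kwargs": {
  "plan": [
    [[0, -0.01, -0.39], [0, 0, 0]],
    [[0, 0.03, -0.38], [0, 0, 0]],
    [[0, 0.06, -0.38], [0, 0, 0]],
    [[0, 0.1, -0.37], [0, 0, 0]],
    [[0, 0.13, -0.36], [0, 0, 0]],
    [[0, 0.16, -0.35], [0, 0, 0]],
    [[0, 0.2, -0.33], [0, 0, 0]],
    [[0, 0.23, -0.31], [0, 0, 0]],
    [[0, 0.25, -0.29], [0, 0, 0]],
    [[0, 0.28, -0.27], [0, 0, 0]]
  ]
}}

```text
time: 26.55
tool_pos: [0.6075, -0.0133, 0.0937]
tool_rot: [-3.135, -0.001, 2.138]
contact_force: [-15.5, -8.2, 15.5]
opening: 0.0134
grip_force: 12.1
```

{"fn": "send_rows", "kwargs": {
  "plan": [
    [[0, -0.12, -0.1], [0, 0, 0]],
    [[0, 0, 0], [0, 0, 0]],
    [[0, 0.3, -0.24], [0, 0, 0]],
    [[0, 0.32, -0.21], [0, 0, 0]],
    [[0, 0, 0], [0, 0, 0]],
    [[0, 0, 0], [0, 0, 0]],
    [[0, 0, 0], [0, 0, 0]],
    [[0, 0, 0], [0, 0, 0]],
    [[0, 0, 0], [0, 0, 0]],
    [[0, 0, 0], [0, 0, 0]]
  ],
  "gripper": -1,
  "force": 6
}}

```text
time: 27.8
tool_pos: [0.6214, -0.0046, 0.1058]
tool_rot: [3.141, 0.0, 2.138]
contact_force: [-4.1, -0.7, 5.4]
opening: 0.0139
grip_force: 6.0
```

```bash
python3 - <<'E'
from h import *
ct(); s=robot.observe(); print(s['torque'],s['grip_force'],s['opening'])
o=np.load("case.npy"); c,sn=np.cos(o[2]),np.sin(o[2])
im,d=read_camera("top"); q=cloud("top",d)[110:215,220:305].reshape(-1,3); q=q[q[:,2]<.25]; e=(q[:,:2]-o[:2])@np.array([[c,-sn],[sn,c]])
m=(abs(e[:,1])>.025)&(abs(e[:,1])<.046)&(e[:,0]<.0)&(e[:,0]>-.13)&(q[:,2]>.005)
for a in sorted(map(tuple,np.c_[e[m],q[m,2]].round(3)))[::4]: print(*a)
E
```

```text
case xy -0.0557 -0.0003 z 0.1058 [-4.1 -0.7  5.4]
[-0.19091337  0.67895958  0.05951236] 6.002539247274399 0.013943076008787674
-0.13 -0.033 0.215
-0.127 -0.035 0.212
-0.126 -0.027 0.215
-0.123 -0.034 0.212
-0.117 -0.03 0.191
-0.11 -0.03 0.189
-0.106 -0.029 0.188
-0.1 -0.03 0.189
-0.097 -0.031 0.182
-0.094 -0.033 0.182
-0.086 -0.037 0.007
-0.061 0.044 0.09
-0.057 0.044 0.121
-0.052 0.045 0.117
-0.025 0.045 0.068
```

{"fn": "send_rows", "kwargs": {
  "plan": [
    [[0, 0.2, -0.04], [0, 0, 0]],
    [[0, 0.3, -0.08], [0, 0, 0]],
    [[0, 0.34, -0.1], [0, 0, 0]],
    [[0, 0.36, -0.08], [0, 0, 0]],
    [[0, 0.37, -0.08], [0, 0, 0]],
    [[0, 0.37, -0.07], [0, 0, 0]],
    [[0, 0.37, 0], [0, 0, 0]],
    [[0, 0.38, 0.02], [0, 0, 0]],
    [[0, 0.38, 0.04], [0, 0, 0]],
    [[0, 0, 0], [0, 0, 0]]
  ]
}}

```text
time: 29.1
tool_pos: [0.6863, 0.0369, 0.1146]
tool_rot: [3.141, -0.0, 2.138]
contact_force: [-0.2, 0.0, 0.7]
opening: 0.0137
grip_force: 6.0
```

```bash
cat > brd.py <<'E'
from h import *
ct(); s=robot.observe(); print(s['grip_force'],s['opening'])
o=np.load("case.npy"); c,sn=np.cos(o[2]),np.sin(o[2])
for n in("top","scene"):
    im,d=read_camera(n); q=cloud(n,d).reshape(-1,3); q=q[(q[:,2]<.16)&(q[:,2]>.03)]; e=(q[:,:2]-o[:2])@np.array([[c,-sn],[sn,c]])
    m=(abs(e[:,1])>.02)&(abs(e[:,1])<.048)&(e[:,0]<.06)&(e[:,0]>-.11)
    a=sorted(map(tuple,np.c_[e[m],q[m,2]].round(3))); print(n,len(a))
    for b in a[::max(1,len(a)//25)]: print(*map(float,b),end=" | ")
E
python3 brd.py
```

```text
case xy 0.0214 0.0001 z 0.1146 [-0.2  0.   0.7]
5.9953442215919495 0.013710979102602381
top 45
-0.004 -0.044 0.035 | -0.002 -0.042 0.044 | -0.001 -0.043 0.054 | -0.001 -0.041 0.058 | -0.001 -0.039 0.049 | -0.001 -0.037 0.055 | 0.0 -0.038 0.061 | 0.001 -0.042 0.061 | 0.001 -0.041 0.113 | 0.001 -0.037 0.109 | 0.001 -0.035 0.064 | 0.001 -0.035 0.115 | 0.002 -0.039 0.065 | 0.003 -0.044 0.065 | 0.003 -0.041 0.072 | 0.003 -0.039 0.113 | 0.003 -0.038 0.075 | 0.003 -0.037 0.067 | 0.004 -0.035 0.078 | 0.005 -0.042 0.075 | 0.005 -0.039 0.078 | 0.006 -0.043 0.08 | 0.006 -0.04 0.112 | 0.007 -0.041 0.082 | 0.007 -0.037 0.076 | 0.009 -0.044 0.093 | 0.009 -0.042 0.109 | 0.012 -0.044 0.107 | 0.013 -0.041 0.111 | 0.016 -0.044 0.117 | 0.016 -0.042 0.132 | 0.017 -0.04 0.11 | 0.017 0.042 0.137 | 0.017 0.044 0.128 | 0.018 0.047 0.13 | 0.019 -0.044 0.131 | 0.019 0.045 0.136 | 0.022 0.044 0.131 | 0.022 0.046 0.136 | 0.022 0.048 0.129 | 0.023 -0.043 0.132 | 0.05 0.046 0.06 | 0.053 0.047 0.064 | 0.056 0.046 0.065 | 0.059 0.047 0.066 | scene 387
-0.011 0.032 0.034 | -0.008 0.021 0.03 | -0.007 0.034 0.04 | -0.006 0.041 0.045 | -0.004 0.043 0.043 | -0.002 0.02 0.057 | -0.001 0.02 0.051 | 0.0 0.021 0.059 | 0.001 0.039 0.065 | 0.002 0.027 0.078 | 0.003 0.035 0.073 | 0.004 0.046 0.113 | 0.005 0.045 0.075 | 0.007 0.04 0.083 | 0.009 0.032 0.085 | 0.012 0.038 0.1 | 0.015 0.025 0.083 | 0.016 0.032 0.123 | 0.019 0.038 0.132 | 0.031 0.047 0.046 | 0.039 0.036 0.048 | 0.044 0.044 0.059 | 0.048 0.047 0.056 | 0.051 0.048 0.034 | 0.055 0.048 0.044 | 0.057 0.045 0.067 |
```

{"fn": "send_rows", "kwargs": {
  "plan": [
    [[0, 0.2, 0.05], [0, 0, 0]],
    [[0, 0.26, 0.08], [0, 0, 0]],
    [[0, 0.3, 0.11], [0, 0, 0]],
    [[0, 0.3, 0.13], [0, 0, 0]],
    [[0, 0.3, 0.16], [0, 0, 0]],
    [[0, 0, 0], [0, 0, 0]],
    [[0, 0, 0], [0, 0, 0]],
    [[0, 0, 0], [0, 0, 0]],
    [[0, 0, 0], [0, 0, 0]],
    [[0, 0, 0], [0, 0, 0]]
  ]
}}

```text
time: 30.45
tool_pos: [0.7144, 0.0544, 0.1018]
tool_rot: [3.142, -0.0, 2.137]
contact_force: [-0.0, 1.3, -0.7]
opening: 0.0133
grip_force: 6.0
```

{"fn": "send_rows", "kwargs": {
  "plan": [
    [[0, 0, 0], [0, 0, 0]],
    [[0, 0, 0], [0, 0, 0]],
    [[0, 0, -0.3], [0, 0, 0]],
    [[0, 0, -0.6], [0, 0, 0]],
    [[0, 0, -0.6], [0, 0, 0]],
    [[0, 0, -0.6], [0, 0, 0]],
    [[0, 0, -0.6], [0, 0, 0]],
    [[0, 0, -0.6], [0, 0, 0]],
    [[0, 0, 0], [0, 0, 0]],
    [[0, 0, 0], [0, 0, 0]]
  ],
  "gripper": -0.4
}}

```text
time: 31.7
tool_pos: [0.7142, 0.0545, 0.1837]
tool_rot: [-3.141, -0.001, 2.137]
contact_force: [0.0, 0.4, -0.5]
opening: 0.0275
grip_force: 0.0
```

```bash
python3 brd.py
```

```text
case xy 0.0544 0.0001 z 0.1837 [ 0.   0.4 -0.5]
0.0 0.0275148738679703
top 176
-0.006 0.026 0.034 | -0.005 0.04 0.031 | -0.003 -0.044 0.033 | -0.002 0.034 0.036 | -0.001 0.041 0.034 | -0.0 0.037 0.035 | 0.001 0.04 0.035 | 0.003 -0.037 0.039 | 0.004 -0.041 0.039 | 0.005 0.036 0.04 | 0.006 -0.025 0.04 | 0.007 0.035 0.044 | 0.008 0.024 0.045 | 0.01 -0.023 0.043 | 0.011 -0.028 0.042 | 0.012 0.025 0.044 | 0.013 0.032 0.044 | 0.014 0.03 0.048 | 0.015 0.023 0.045 | 0.016 0.044 0.046 | 0.018 -0.039 0.048 | 0.018 0.042 0.048 | 0.019 0.038 0.05 | 0.021 -0.027 0.05 | 0.054 -0.043 0.078 | 0.06 -0.038 0.092 | scene 236
-0.006 0.021 0.035 | -0.004 0.028 0.033 | -0.002 0.044 0.038 | 0.002 0.021 0.04 | 0.005 0.03 0.04 | 0.01 0.027 0.044 | 0.015 0.028 0.049 | 0.027 0.047 0.033 | 0.031 0.047 0.046 | 0.035 0.048 0.034 | 0.038 0.047 0.042 | 0.041 -0.026 0.068 | 0.042 0.048 0.05 | 0.045 0.048 0.032 | 0.047 -0.029 0.065 | 0.049 0.048 0.046 | 0.051 0.047 0.033 | 0.052 0.045 0.077 | 0.053 0.047 0.058 | 0.054 0.044 0.092 | 0.055 0.048 0.047 | 0.056 0.046 0.085 | 0.057 -0.031 0.074 | 0.058 -0.037 0.077 | 0.058 0.047 0.046 | 0.059 -0.029 0.066 | 0.06 0.046 0.065 |
```

{"fn": "send_rows", "kwargs": {
  "plan": [
    [[0, -0.5, -0.5], [0, 0, 0]],
    [[0, -1, -0.5], [0, 0, 0]],
    [[0, -1, -0.3], [0, 0, 0]],
    [[0, -1, 0], [0, 0, 0]],
    [[0, -1, 0], [0, 0, 0]],
    [[0, -1, 0], [0, 0, 0]],
    [[0, -1, 0], [0, 0, 0]],
    [[0, -1, 0], [0, 0, 0]],
    [[0, -1, 0], [0, 0, 0]],
    [[0, 0, 0], [0, 0, 0]]
  ]
}}

```text
time: 33.05
tool_pos: [0.5339, -0.0604, 0.2178]
tool_rot: [3.141, 0.001, 2.136]
contact_force: [0.4, 0.1, -1.2]
opening: 0.0273
grip_force: 0.0
```

```bash
python3 - <<'E'
from h import *
o=np.load("case.npy"); c,sn=np.cos(o[2]),np.sin(o[2])
im,d=read_camera("top"); cv2.imwrite("pics/end.png",im); q=cloud("top",d)[100:215,215:310].reshape(-1,3); e=(q[:,:2]-o[:2])@np.array([[c,-sn],[sn,c]]); z=q[:,2]
m=(abs(e[:,1])<.042)&(e[:,0]>.004)&(e[:,0]<.048)&(z<.15)&(z>.03)
k,b=np.polyfit(e[m,0],z[m],1); print(m.sum(),"slope deg",np.degrees(np.arctan(k)),b)
for lo in range(-10,110,10):
    w=(abs(e[:,1])<.03)&(e[:,0]>lo/1e3)&(e[:,0]<(lo+10)/1e3)&(z<.2); print(lo,w.sum(),np.percentile(z[w],[5,50,95]).round(3) if w.any() else "")
print(robot.observe()['tool_pos'])
E
```

```text
128 slope deg 32.678855383742594 0.03698986460032775
-10 0 
0 0 
10 5 [0.046 0.049 0.051]
20 20 [0.049 0.053 0.059]
30 30 [0.055 0.061 0.065]
40 19 [0.059 0.064 0.066]
50 6 [0.025 0.036 0.046]
60 34 [0.019 0.023 0.051]
70 116 [0.02  0.081 0.097]
80 100 [0.019 0.026 0.097]
90 29 [0.021 0.027 0.085]
100 46 [0.035 0.078 0.085]
[ 0.53490581 -0.05997821  0.21769161]
```

The front's slope (32.7°, against 35° nominal) and the rail's top height of 97 mm both match the shut position. A ring rim shows at 0.05 m inside the case. I'm handing in.

```bash
python3 -c "
from cell import robot
print(robot.hand_in())"
```

```text
the job is handed in; nothing more can be done
None
```

I put the 62 mm and 54 mm rings in the case, left the 70 mm ring untouched on the worktop, closed the fall front, and handed the job in at about 33 s. The hand-in gave no verdict; depth readings just before it showed the front shut. I had no clear last look at the rings.

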